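# Carry the open caddy of thumb nuts to the assembly mat

## Robot

A 6-joint arm with a two-finger parallel gripper is mounted at the origin on a cart in front of the work surface, level with it; the furniture and walls round the work are solid. World frame = base frame: x ahead of the robot, y to its left, z up, the work surface at z = 0. Lengths are in m, angles in rad, forces in N, time in s.
With the tool pointing down it reaches from about 0.375 to 0.825 m from the base axis. Payload 5.5 kg.
Tool frame: the origin (TCP) lies at the very end of the fingers, on their centre line; the grasp point (between the pads) lies 19 mm behind it (arm.pinch_z is the z of the grasp point in the tool frame, in m); z points along the fingers, y is the line along which they close (so a half turn about z gives the same grasp; the last joint's range is limited). The gripper opens to 85 mm and grips with 20 to 120 N. Pads are 22 mm wide; open, the fingers measure 114 mm over their backs; the gripper's body (76 mm by 85 mm) begins 54 mm behind the grasp point. The pads swing forward as they close: fully open they stand 13 mm farther back than shut.
Start: joints at [-1.203, 0.314, -0.047, 1.21, 0, 1.571], TCP at [0.216, -0.56, 0.231] pointing down, gripper open.
Joint ranges: [-2.67, 2.67], [-0.69, 1.73], [-1.03, 1.25], [-2.08, 2.16], [-1.42, 1.45], [-3.14, 3.14]. Speed limits (rad/s): [2.39, 2.39, 3.01, 3.14, 3.14, 3.14].

## Interface

Orientations are given as [roll, pitch, yaw] about the fixed x, y, z axes, in that order (R = Rz(yaw) Ry(pitch) Rx(roll)).
In Python, from station import arm, vision, models gives the robot as it stands.
- The arm moves only by the tool apply_moves, never from a script. Its argument "moves" is a list of rows, each a list of 3 entries, a list of its own where there are three numbers: the opening, from 0 (shut) to 1 (fully open), then the shift along the tool's x, y, z scaled (see below), then the turn, a rotation vector about the tool's x, y, z scaled (see below). In form: [[hand, [x, y, z], [rx, ry, rz]], ...]. A call has 1 to 10 rows; each row shifts and turns the commanded pose from where the row before left it, along the tool's axes as they then stand; what a row does not reach is not made up. The controller multiplies each number of a shift by 0.04 m and each number of a turn by 0.1 rad. A row lasts 1/12 s, in which the tool goes at most 41.7 mm and 7.16 degrees, less where a joint would pass 70% of its speed; a pose out of reach is approached as far as the arm can. A call with a number of a shift or a turn outside -1 to 1 is refused whole. A call with a gripper value outside its range is refused whole. The fingers move at their own pace and stop on an object; "grip_force" is the grip in N (left out, the last holds). Time passes only in rows, so rows that do not move let the fingers close. It gives the time, the measured TCP pose, the force, the opening and the grip force at its end, in the units of the state.
- arm.observe(): the state, without advancing time (a new reading comes with each control period).
- vision.camera(name): name is "side" or "top" or "wrist"; returns the picture (384x512x3 uint8, red, green, blue); there is no depth.
- vision.camera_info(name): a dict with "K" (3x3 intrinsics, pixels), "T" (4x4, takes a point from camera to world coordinates). Camera axes: x right, y up, looking along -z (the intrinsics and any distortion apply to the point x, -y, -z); pixel columns grow to the right and rows downward; lengths in m; the calibration is good to about 2 mm. The wrist camera is an equidistant fisheye: a pixel r from the principal point sees the ray r / f radians off the axis. A picture is of the moment at which its call begins: read the wrist's pose just before it. camera_info takes no time and is no camera call; for the wrist camera it gives the pose at the moment of the call.
- arm.finish_job(): hands the job in; it is judged then, once.
Trained networks look in the newest picture that a camera, given by its name, has taken for a name from the list of things; names that differ only in an ending like _2 or _b are one class to them, and where a whole thing is asked for, a point or a joint stands for the part that bears it (a point fixed in the world has none). Each returns a list of dicts, best first, with "p" (0 to 1); they miss things now and then, are a little off and sometimes report something else, mostly with a low value. They report only what shows in the picture. A call takes as long as a camera call.
- models.masks_of(camera, target): "region" (384x512 bool, what is visible of it).
- models.mark_of(camera, target): "position" ([x, y, z] in m, in world coordinates, good to about 4 mm: a listed point, or the origin of a listed thing).
The state is a dict: "t": time; "qpos": joint angles; "joint_velocities": joint speeds; "effort": joint torques, N m; "eef_pos": TCP position; "tool_rot": TCP orientation; "force": force on the tool from outside, world axes, zero at the start; "wrist_torque": the same for the moment, N m; "opening": finger opening in m; "gripper_force": force on a finger pad.
Only numpy, scipy, OpenCV 4.12 (cv2) and the standard library are available. Lean on these libraries where they do the work, as an engineer would, in place of code of your own. Each camera call takes 0.05 s, during which the arm holds its last target. There are 200 camera calls.

## Task

Lift the blue open caddy that holds the two loose brass thumb nuts by its handle, carry it level so that both nuts stay in it, and set it down squarely in the middle of the yellow outline on the black assembly mat, lowering it fully onto the mat before letting go.

Things in the scene. Friction and masses are not known exactly. Their poses are not given: they have to be found in the camera images.
- caddy: Blue open-topped caddy, 110 (x) by 76 mm (y), walls 28 mm high, 3 mm thick, about 0.25 kg. Over its lengthwise divider stands the handle on two posts: a bar 86 mm long (x), 14 mm thick (y), from 54 to 76 mm above the underside, centred. Origin: centre of the underside; z up. A grey caddy of the same shape with white rings stands near and is not wanted.
- mat: Black rubber mat, 194 x 118 mm, 3 mm thick, fixed to the worktop, with a yellow rectangular outline of 134 x 100 mm inside. Origin: centre of the yellow outline, at the mat's underside (its top is at z = 3 mm); x along the outline's long side, y along its short side. A small metal cell, 30 mm high, is fixed on the mat outside the outline, with its middle about 97 mm from the outline's centre in +x.
- nut_a: Brass thumb nut, 23 mm wide and 15 mm high, 30 g, standing loose on the caddy's floor on one side of the divider. Origin: centre of its underside.
- nut_b: Brass thumb nut like nut_a, standing loose on the caddy's floor on the other side of the divider. Origin: centre of its underside.

How it is judged:
By the outcome, as a careful person would: the job done as asked, in the order asked, and still so for the second after the job is handed in, with the robot touching nothing.
It also fails if it takes over 40 s, if anything falls off the work surface, if the arm or the gripper's body presses on something with over 40 N, if the wrist force passes 120 N, or if a joint passes its speed limit or range.

## Working session

There is one attempt and no reset: what is moved stays moved. The work goes in short steps, Python scripts to look and compute and a tool call to move; the robot and the scene stay as the last step left them, time stands still between calls to the robot, and variables do not carry over. Pictures are saved under pics/ and viewed, at most 10 in all, crops included, and the job is handed in when it is done.

Besides the shell and the picture viewer there is one more tool, called after "Request:" in YAML: its name, and indented under it one key for each argument. apply_moves: Moves the arm, as the interface text tells. Shifts and turns lie within -1 to 1; 1 stands for 0.04 m of shift or 0.1 rad of turn. Its arguments: {"type":"object","properties":{"moves":{"type":"array"},"grip_force":{"type":"number"}},"required":["moves"]}

```bash
mkdir -p pics
python3 - <<'E'
from station import arm, vision, models
import cv2
s=arm.observe();print(s['t'],s['eef_pos'],s['tool_rot'],s['opening'],arm.pinch_z)
ims=[]
for c in ("side","top"):
    im=vision.camera(c);cv2.imwrite(f'pics/{c}0.png',im[:,:,::-1])
    for n in ("caddy","mat","nut_a"):
        print(c,n,[(d['position'],d['p']) for d in models.mark_of(c,n)])
E
```

```text
0.0 [ 0.21549986 -0.55934027  0.23043849] [-3.13987927e+00  1.19039648e-05  3.67773512e-01] 0.0855845622630132 -0.0187
side caddy [([0.4722, -0.3368, -0.0013], 0.85)]
side mat [([0.4315, 0.0538, 0.0018], 0.89)]
side nut_a [([0.4507, -0.3476, -0.0013], 0.4)]
top caddy [([0.4755, -0.338, 0.004], 0.82)]
top mat [([0.4387, 0.0573, 0.0008], 0.72)]
top nut_a [([0.4759, -0.3144, -0.0005], 0.62), ([0.4507, -0.3503, -0.0017], 0.55)]
```

View pics/top0.png

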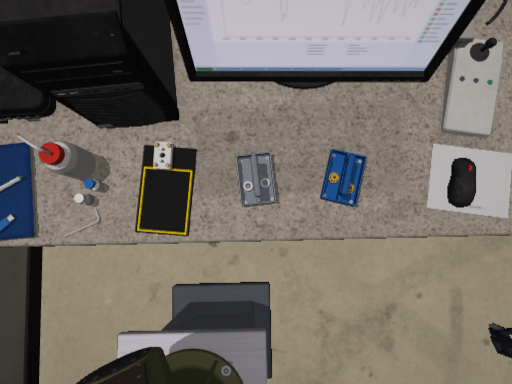

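View pics/side0.png

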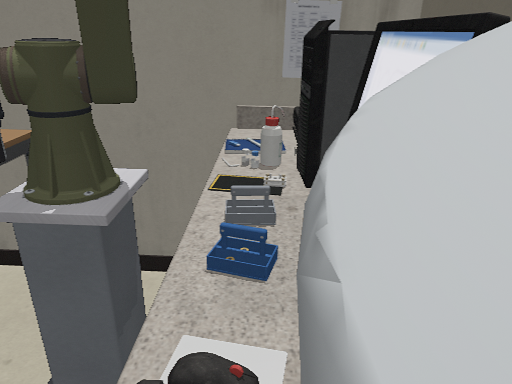

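Top view: the wanted blue caddy with its two nuts is at about (345,178), the grey decoy at (257,180), and the yellow outline is centred near (166,200) with the cell at (163,155). The side view agrees, and shows the handle running along the caddy's length. Next I'll work out the poses with the calibration.

```bash
cat > h.py <<'E'
from station import arm, vision, models
import numpy as np, cv2
from scipy.spatial.transform import Rotation as Ro
def rays(info,uv,fish=False):
    K=info['K'];T=info['T'];uv=np.asarray(uv,float)
    x=(uv[:,0]-K[0,2])/K[0,0];y=(uv[:,1]-K[1,2])/K[1,1]
    if fish:
        r=np.hypot(x,y)+1e-9; d=np.c_[x/r*np.sin(r),-y/r*np.sin(r),-np.cos(r)]
    else: d=np.c_[x,-y,-np.ones(len(x))]
    return T[:3,3],d@T[:3,:3].T
def plane(info,uv,z,fish=False):
    o,d=rays(info,uv,fish); return (o+d*((z-o[2])/d[:,2])[:,None])[:,:2]
def rect(p):
    c,s,a=cv2.minAreaRect(p.astype(np.float32)); a=np.radians(a)
    if s[0]<s[1]: s=s[::-1]; a+=np.pi/2
    a=(a+np.pi/2)%np.pi-np.pi/2
    return np.round(c,4),np.round(s,4),round(a,3)
def hsvmask(im,lo,hi,reg=None):
    m=cv2.inRange(cv2.cvtColor(im,cv2.COLOR_RGB2HSV),lo,hi)>0
    if reg is not None: m&=reg
    n,l,st,_=cv2.connectedComponentsWithStats(m.astype(np.uint8)); k=1+np.argmax(st[1:,4]); v,u=np.nonzero(l==k); return np.c_[u,v]
def goto(target,rpy):  # rows info: tool-frame delta to target in units
    s=arm.observe();R=Ro.from_euler('xyz',s['tool_rot']);R2=Ro.from_euler('xyz',rpy)
    return np.round(R.inv().apply(np.array(target)-s['eef_pos'])/.04,2),np.round((R.inv()*R2).as_rotvec()/.1,2)
E
python3 - <<'E'
from h import *
im=vision.camera('top');I=vision.camera_info('top')
print(I['T'][:3,3])
y=hsvmask(im,(22,120,90),(35,255,255)); print('yellow',rect(plane(I,y,.003)),len(y))
reg=models.masks_of('top','caddy')
for r in reg[:2]:
    v,u=np.nonzero(r['region']); print('caddy',r['p'],len(u),u.mean(),v.mean(),rect(plane(I,np.c_[u,v],.028)))
print(rect(plane(I,hsvmask(im,(100,100,30),(125,255,255),reg[0]['region']),.028)))
s=arm.observe();print(s['tool_rot'],Ro.from_euler('xyz',s['tool_rot']).as_matrix().round(2))
E
```

```text
[ 0.36393745 -0.1560705   0.93721244]
yellow (array([0.4339, 0.0562]), array([0.1441, 0.1095]), np.float64(-0.104)) 530
caddy 0.86 1877 343.0713905167821 177.38412360149175 (array([ 0.4709, -0.3324]), array([0.1151, 0.0815]), np.float64(-0.239))
(array([ 0.472 , -0.3332]), array([0.1104, 0.0774]), np.float64(-0.255))
[-3.14151062e+00  4.01145587e-06  3.67777975e-01] [[ 0.93  0.36 -0.  ]
 [ 0.36 -0.93  0.  ]
 [-0.   -0.   -1.  ]]
```

Request:
apply_moves:
  moves:
    - [1,[0.8,-0.3,0.08],[0,0,0]]
    - [1,[0.8,-0.3,0.08],[0,0,0]]
    - [1,[0.8,-0.3,0.08],[0,0,0]]
    - [1,[0.8,-0.3,0.08],[0,0,0]]
    - [1,[0.8,-0.3,0.08],[0,0,0]]
    - [1,[0.8,-0.3,0.08],[0,0,0]]
    - [1,[0.8,-0.3,0.08],[0,0,0]]
    - [1,[0.8,-0.3,0.08],[0,0,0]]
    - [1,[0.8,-0.3,0.08],[0,0,0]]
    - [1,[0.8,-0.3,0.08],[0,0,0]]

```text
t: 1.33
eef_pos: [0.4723, -0.3316, 0.1994]
tool_rot: [3.141, -0.0, 0.368]
force: [0.1, -1.0, -0.1]
opening: 0.0851
gripper_force: 0.0
```

Request:
apply_moves:
  moves:
    - [1,[0,0,0],[0,0,0.6]]
    - [1,[0,0,0],[0,0,0.6]]
    - [1,[0,0,0],[0,0,0.6]]
    - [1,[0,0,0],[0,0,0.6]]
    - [1,[0,0,0],[0,0,0.6]]
    - [1,[0,0,0],[0,0,0.6]]
    - [1,[0,0,0],[0,0,0.6]]
    - [1,[0,0,0],[0,0,0.6]]
    - [1,[0,0,0],[0,0,0.6]]
    - [1,[0,0,0],[0,0,0.7]]

```text
t: 2.17
eef_pos: [0.4712, -0.3328, 0.1994]
tool_rot: [3.142, -0.0, -0.245]
force: [-0.2, -0.3, 0.0]
opening: 0.0856
gripper_force: 0.0
```

Run:
```python
from h import *
s=arm.observe();print(s['t'],s['eef_pos'],s['tool_rot'])
I=vision.camera_info('wrist');im=vision.camera('wrist');np.save('w1.npy',im);print(I['K'],I['T'].round(3))
cv2.imwrite('pics/w1.png',im[:,:,::-1])
print(models.mark_of('wrist','caddy'))
r=models.masks_of('wrist','caddy')
for d in r: print(d['p'],d['region'].sum())
if r:
    print(rect(plane(I,hsvmask(im,(100,100,30),(125,255,255),r[0]['region']),.028,True)))
```

```text
2.1667 [ 0.4712017  -0.33284479  0.19937235] [ 3.14153661e+00 -1.11139297e-04 -2.45275302e-01]
[[297.31863964   0.         258.00003254]
 [  0.         297.31863964 192.23715809]
 [  0.           0.           1.        ]] [[-0.243  0.935  0.259  0.536]
 [-0.97  -0.234 -0.065 -0.349]
 [-0.001 -0.267  0.964  0.343]
 [ 0.     0.     0.     1.   ]]
[{'position': [0.4736, -0.3386, 0.0009], 'p': 0.87}]
0.9 6574
(array([ 0.4713, -0.3344]), array([0.114 , 0.0754]), np.float64(-0.259))
```

View pics/w1.png

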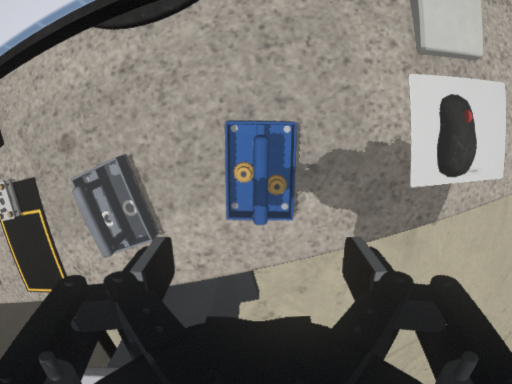

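The wrist view shows the blue caddy's rim corners near (225,121), (298,121), (295,219) and (227,219). The handle runs at u≈261 from v≈136 to v≈224, with a nut on each side, so it's centred between the fingers. I'll project these points.

Run:
```python
from h import *
I=vision.camera_info('wrist')
p=plane(I,[(225,121),(298,121),(295,219),(227,219)],.028,True);print(p.round(4),p.mean(0),rect(p))
h=plane(I,[(261,136),(261,222)],.076,True);d=h[0]-h[1];print(h.round(4),h.mean(0),np.linalg.norm(d),np.arctan2(d[1],d[0]))
for c in ([.472,-.3355],):
    print(goto([*c,.046],[np.pi,0,-.255]))
```

```text
[[ 0.5357 -0.3123]
 [ 0.5175 -0.3871]
 [ 0.4111 -0.3608]
 [ 0.4295 -0.2858]] [ 0.47345769 -0.33650736] (array([ 0.4735, -0.3365]), array([0.1098, 0.0773]), np.float64(-0.242))
[[ 0.5148 -0.3457]
 [ 0.4351 -0.3264]] [ 0.47495799 -0.33608403] 0.08200298412624495 -0.23789032243238062
(array([0.03, 0.06, 3.83]), array([-0.  , -0.  ,  0.15]))
```

Request:
apply_moves:
  moves:
    - [1,[0.07,0.07,0.4],[0,0,0]]
    - [1,[0,0,0.7],[0,0,0]]
    - [1,[0,0,0.7],[0,0,0]]
    - [1,[0,0,0.6],[0,0,0]]
    - [1,[0,0,0.5],[0,0,0]]
    - [1,[0,0,0.4],[0,0,0]]
    - [1,[0,0,0.3],[0,0,0]]
    - [1,[0,0,0.2],[0,0,0]]
    - [1,[0,0,0.03],[0,0,0]]
    - [1,[0,0,0],[0,0,0]]
  grip_force: 50

```text
t: 3.15
eef_pos: [0.4731, -0.3361, 0.046]
tool_rot: [-3.141, 0.001, -0.241]
force: [0.1, 1.0, 0.2]
opening: 0.0858
gripper_force: 0.0
```

Request:
apply_moves:
  moves:
    - [0.5,[0,0,0],[0,0,0]]
    - [0.5,[0,0,0],[0,0,0]]
    - [0.35,[0,0,0],[0,0,0]]
    - [0.35,[0,0,0],[0,0,0]]
    - [0.25,[0,0,0],[0,0,0]]
    - [0.25,[0,0,0],[0,0,0]]
    - [0.2,[0,0,0],[0,0,0]]
    - [0.15,[0,0,0],[0,0,0]]
    - [0.1,[0,0,0],[0,0,0]]
    - [0,[0,0,0],[0,0,0]]

```text
t: 3.98
eef_pos: [0.4732, -0.336, 0.0461]
tool_rot: [-3.141, 0.0, -0.242]
force: [-0.6, 2.2, 1.5]
opening: 0.0132
gripper_force: 48.8
```

Request:
apply_moves:
  moves:
    - [0,[0,0,0],[0,0,0]]
    - [0,[0,0,0],[0,0,0]]
    - [0,[0,0,0],[0,0,0]]
    - [0,[0,0,0],[0,0,0]]

```text
t: 4.32
eef_pos: [0.4732, -0.3361, 0.0461]
tool_rot: [-3.141, 0.0, -0.242]
force: [0.7, 2.5, 2.3]
opening: 0.0135
gripper_force: 48.9
```

Request:
apply_moves:
  moves:
    - [0,[0,0,-0.05],[0,0,0]]
    - [0,[0,0,-0.1],[0,0,0]]
    - [0,[0,0,-0.15],[0,0,0]]
    - [0,[0,0,-0.2],[0,0,0]]
    - [0,[0,0,-0.25],[0,0,0]]
    - [0,[0,0,-0.25],[0,0,0]]
    - [0,[0,0,-0.2],[0,0,0]]
    - [0,[0,0,-0.15],[0,0,0]]
    - [0,[0,0,-0.1],[0,0,0]]
    - [0,[0,0,-0.05],[0,0,0]]

```text
t: 5.15
eef_pos: [0.4736, -0.3365, 0.107]
tool_rot: [3.141, -0.001, -0.242]
force: [-0.1, 0.2, -3.6]
opening: 0.0132
gripper_force: 48.7
```

Request:
apply_moves:
  moves:
    - [0,[0,0,-0.05],[0,0,0]]
    - [0,[0,0,-0.1],[0,0,0]]
    - [0,[0,0,-0.2],[0,0,0]]
    - [0,[0,0,-0.25],[0,0,0]]
    - [0,[0,0,-0.25],[0,0,0]]
    - [0,[0,0,-0.25],[0,0,0]]
    - [0,[0,0,-0.2],[0,0,0]]
    - [0,[0,0,-0.1],[0,0,0]]
    - [0,[0,0,-0.05],[0,0,0]]
    - [0,[0,0,0],[0,0,0]]

```text
t: 5.98
eef_pos: [0.4735, -0.3364, 0.1647]
tool_rot: [3.141, -0.001, -0.242]
force: [0.6, 0.3, -2.6]
opening: 0.0132
gripper_force: 48.8
```

Run:
```python
from h import *
s=arm.observe();print(s['t'],s['eef_pos'],s['force'],s['opening'],s['wrist_torque'])
a=vision.camera('wrist');J=vision.camera_info('wrist');b=vision.camera('side')
cv2.imwrite('pics/l.png',np.hstack([a[100:380,0:400],b[100:380,150:350]])[:,:,::-1])
print([ (d['position'],d['p']) for d in models.mark_of('wrist','mat')])
y=hsvmask(a,(22,140,100),(35,255,255));print(len(y),rect(plane(J,y,.003,True)))
print(goto([.434,.056,.17],[np.pi,0,-.104]))
```

```text
5.9833 [ 0.47347176 -0.33639914  0.16468291] [ 0.59871705  0.29803239 -2.56311249] 0.013180704990893952 [-0.0092033   0.01738134 -0.02925713]
[([0.4354, 0.0543, -0.0014], 0.91)]
150 (array([0.3952, 0.0618]), array([0.1086, 0.0691]), np.float64(1.492))
(array([-3.29, -9.28, -0.16]), array([-0.  ,  0.01, -1.38]))
```

View pics/l.png

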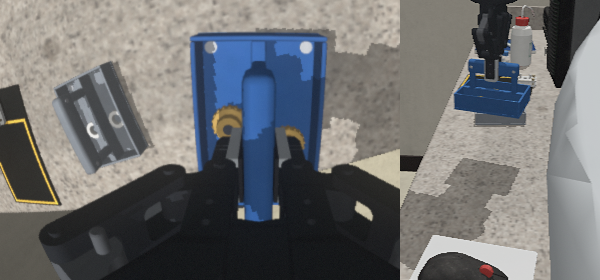

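Both nuts are in the lifted caddy, which hangs level, about 119 mm up. I'll carry it over now, above the grey one.

Request:
apply_moves:
  moves:
    - [0,[-0.03,-0.09,0],[0,0,0]]
    - [0,[-0.07,-0.19,0],[0,0,0]]
    - [0,[-0.1,-0.28,0],[0,0,0]]
    - [0,[-0.13,-0.38,0],[0,0,0]]
    - [0,[-0.17,-0.47,0],[0,0,0]]
    - [0,[-0.17,-0.47,0],[0,0,0]]
    - [0,[-0.17,-0.47,0],[0,0,0]]
    - [0,[-0.17,-0.47,0],[0,0,0]]
    - [0,[-0.17,-0.47,0],[0,0,0]]
    - [0,[-0.17,-0.47,0],[0,0,0]]

```text
t: 6.97
eef_pos: [0.456, -0.1748, 0.1641]
tool_rot: [-3.141, 0.0, -0.241]
force: [-0.9, 0.6, -3.8]
opening: 0.0132
gripper_force: 48.8
```

Request:
apply_moves:
  moves:
    - [0,[-0.17,-0.47,0],[0,0,0]]
    - [0,[-0.17,-0.47,0],[0,0,0]]
    - [0,[-0.17,-0.47,0],[0,0,0]]
    - [0,[-0.17,-0.47,0],[0,0,0]]
    - [0,[-0.17,-0.47,0],[0,0,0]]
    - [0,[-0.17,-0.47,0],[0,0,0]]
    - [0,[-0.17,-0.47,0],[0,0,0]]
    - [0,[-0.17,-0.47,0],[0,0,0]]
    - [0,[-0.17,-0.47,0],[0,0,0]]
    - [0,[-0.13,-0.38,0],[0,0,0]]

```text
t: 7.8
eef_pos: [0.4183, -0.0476, 0.1672]
tool_rot: [-3.082, 0.001, -0.159]
force: [-0.6, 0.5, -2.7]
opening: 0.0136
gripper_force: 48.9
```

Request:
apply_moves:
  moves:
    - [0,[-0.1,-0.33,0],[0,0,0]]
    - [0,[-0.08,-0.25,0],[0,0,0]]
    - [0,[-0.06,-0.18,0],[0,0,0]]
    - [0,[-0.03,-0.1,0],[0,0,-0.1]]
    - [0,[-0.01,-0.05,0],[0,0,-0.25]]
    - [0,[0,0,0],[0,0,-0.35]]
    - [0,[0,0,0],[0,0,-0.35]]
    - [0,[0,0,0],[0,0,-0.23]]
    - [0,[0,0,0],[0,0,-0.1]]
    - [0,[0,0,0],[0,0,0]]

```text
t: 8.63
eef_pos: [0.411, -0.0276, 0.1695]
tool_rot: [-3.069, -0.01, -0.002]
force: [-0.8, -0.4, -2.9]
opening: 0.0132
gripper_force: 49.0
```

Run:
```python
from h import *
s=arm.observe();print(s['t'],s['eef_pos'],s['tool_rot'],s['force'],s['opening'])
J=vision.camera_info('wrist');a=vision.camera('wrist');b=vision.camera('top')
cv2.imwrite('pics/m.png',np.hstack([a,cv2.resize(b[120:250,110:230],None,fx=2.4,fy=2.95)[:384]])[:,:,::-1])
```

```text
8.6333 [ 0.41102727 -0.02756629  0.16950072] [-3.06864612e+00 -9.74216045e-03 -1.65770840e-03] [-0.78282535 -0.38259156 -2.8684703 ] 0.0132423301570999
```

View pics/m.png

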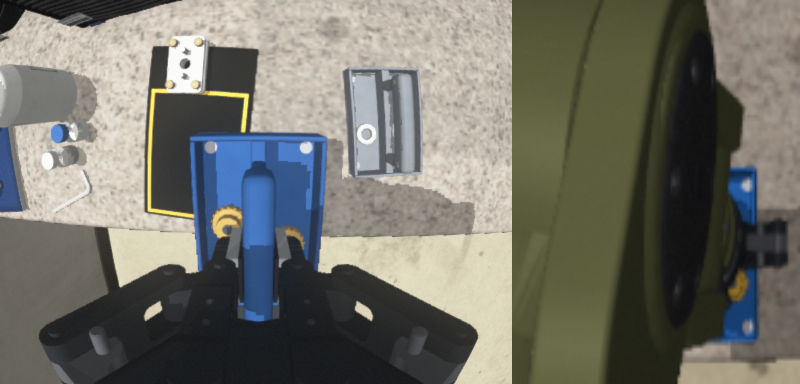

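The carry stopped short at y≈-0.03, tilted about 4°, with the nuts still inside. Something limited the arm, so I'll check the joints.

Run:
```python
from h import *
s=arm.observe();print(s['qpos'].round(3) if hasattr(s['qpos'],'round') else s['qpos'],s['effort'],s['force'])
print(goto([.44,-.03,.165],[np.pi,0,-.0]))
```

```text
[-1.260e-01 -3.000e-03 -5.700e-01  1.003e+00  7.400e-02  3.017e+00] [ 1.68120110e-02 -3.30374801e+01  3.32678640e+01 -3.65484309e-03
  3.86684295e-01 -1.32231595e-02] [-0.84366544 -0.20236595 -2.43801106]
(array([0.72, 0.07, 0.12]), array([-0.73, -0.1 , -0.02]))
```

Joint 6 is at its range end: q6 = q1 − yaw + π, so the mat's yaw would need 3.37. The outline and caddy are both symmetric under a half turn, so I'll level the tool first and then turn the caddy half round the other way (target yaw −0.104+π).

Request:
apply_moves:
  moves:
    - [0,[0.05,0,0],[-0.05,-0.01,0]]
    - [0,[0.1,0,0],[-0.12,-0.02,0]]
    - [0,[0.12,0,0],[-0.14,-0.02,0]]
    - [0,[0.15,0,0],[-0.14,-0.02,0]]
    - [0,[0.12,0,0],[-0.14,-0.02,0]]
    - [0,[0.1,0,0],[-0.1,-0.01,0]]
    - [0,[0.05,0,0],[-0.04,0,0]]
    - [0,[0,0,0],[0,0,0]]

```text
t: 9.4
eef_pos: [0.4391, -0.0272, 0.1696]
tool_rot: [3.141, 0.0, -0.001]
force: [-0.0, 0.7, -3.0]
opening: 0.013
gripper_force: 49.0
```

Run:
```python
from h import *
s=arm.observe();print(s['t'],s['eef_pos'],s['tool_rot'],s['qpos'])
print(goto(s['eef_pos'],[np.pi,0,s['tool_rot'][2]]))
```

```text
9.4 [ 0.43910699 -0.02720256  0.16959969] [ 3.14140702e+00  2.56566604e-04 -7.20675105e-04] [-6.17195446e-02  5.13439837e-02 -5.11341978e-01  1.00835514e+00
 -2.00931507e-04  3.08059378e+00]
(array([0., 0., 0.]), array([0., 0., 0.]))
```

Request:
apply_moves:
  moves:
    - [0,[0,0,0],[0,0,-0.2]]
    - [0,[0,0,0],[0,0,-0.4]]
    - [0,[0,0,0],[0,0,-0.6]]
    - [0,[0,0,0],[0,0,-0.8]]
    - [0,[0,0,0],[0,0,-0.8]]
    - [0,[0,0,0],[0,0,-0.8]]
    - [0,[0,0,0],[0,0,-0.8]]
    - [0,[0,0,0],[0,0,-0.8]]
    - [0,[0,0,0],[0,0,-0.8]]
    - [0,[0,0,0],[0,0,-0.8]]

```text
t: 10.23
eef_pos: [0.4381, -0.0277, 0.1697]
tool_rot: [-3.141, 0.0, 0.683]
force: [-0.4, 0.3, -3.7]
opening: 0.0135
gripper_force: 49.0
```

Request:
apply_moves:
  moves:
    - [0,[0,0,0],[0,0,-0.8]]
    - [0,[0,0,0],[0,0,-0.8]]
    - [0,[0,0,0],[0,0,-0.8]]
    - [0,[0,0,0],[0,0,-0.8]]
    - [0,[0,0,0],[0,0,-0.8]]
    - [0,[0,0,0],[0,0,-0.8]]
    - [0,[0,0,0],[0,0,-0.8]]
    - [0,[0,0,0],[0,0,-0.8]]
    - [0,[0,0,0],[0,0,-0.8]]
    - [0,[0,0,0],[0,0,-0.8]]

```text
t: 11.07
eef_pos: [0.4382, -0.0277, 0.1697]
tool_rot: [-3.141, -0.0, 1.483]
force: [-1.3, -0.2, -2.1]
opening: 0.0129
gripper_force: 48.9
```

Request:
apply_moves:
  moves:
    - [0,[0,0,0],[0,0,-0.8]]
    - [0,[0,0,0],[0,0,-0.8]]
    - [0,[0,0,0],[0,0,-0.8]]
    - [0,[0,0,0],[0,0,-0.8]]
    - [0,[0,0,0],[0,0,-0.8]]
    - [0,[0,0,0],[0,0,-0.8]]
    - [0,[0,0,0],[0,0,-0.8]]
    - [0,[0,0,0],[0,0,-0.8]]
    - [0,[0,0,0],[0,0,-0.8]]
    - [0,[0,0,0],[0,0,-0.8]]

```text
t: 11.9
eef_pos: [0.4381, -0.0278, 0.1697]
tool_rot: [-3.141, -0.0, 2.283]
force: [0.6, 0.0, -3.8]
opening: 0.0134
gripper_force: 49.0
```

Request:
apply_moves:
  moves:
    - [0,[0,0,0],[0,0,-0.8]]
    - [0,[0,0,0],[0,0,-0.8]]
    - [0,[0,0,0],[0,0,-0.8]]
    - [0,[0,0,0],[0,0,-0.8]]
    - [0,[0,0,0],[0,0,-0.8]]
    - [0,[0,0,0],[0,0,-0.8]]
    - [0,[0,0,0],[0,0,-0.8]]
    - [0,[0,0,0],[0,0,-0.8]]
    - [0,[0,0,0],[0,0,-0.6]]
    - [0,[0,0,0],[0,0,-0.4]]

```text
t: 12.73
eef_pos: [0.4381, -0.0277, 0.1697]
tool_rot: [3.142, -0.0, 3.022]
force: [0.2, 0.1, -2.9]
opening: 0.0133
gripper_force: 48.9
```

Run:
```python
from h import *
s=arm.observe();print(s['t'],s['eef_pos'],s['tool_rot'],s['qpos'],s['force'],s['opening'])
print(goto([.434,.0562,.165],[np.pi,0,np.pi-.104]))
```

```text
12.7333 [ 0.43813647 -0.02774569  0.1696884 ] [ 3.14152308e+00 -4.77354610e-04  3.02181955e+00] [-6.33147976e-02  4.97160423e-02 -5.12859128e-01  1.00869382e+00
  9.64001182e-05  5.64582973e-02] [ 0.16494424  0.11125029 -2.8768959 ] 0.013290307430475708
(array([0.35, 2.07, 0.12]), array([ 0.  , -0.  , -0.16]))
```

Turned and level. As a second check on the outline, I'll use the wrist picture already taken (pics/m.png), where its top, left and bottom edges show.

Run:
```python
from h import *
s=arm.observe();T=np.eye(4);T[:3,:3]=Ro.from_euler('xyz',s['tool_rot']).as_matrix();T[:3,3]=s['eef_pos']
I=vision.camera_info('wrist');rel=np.linalg.inv(T)@I['T']
T0=np.eye(4);T0[:3,:3]=Ro.from_euler('xyz',[-3.06864612,-.00974216,-.0016577]).as_matrix();T0[:3,3]=[.41102727,-.02756629,.16950072]
I=dict(K=I['K'],T=T0@rel)
a=cv2.imread('pics/m.png')[:,:512,::-1].copy();a[:,258:]=0
reg=np.zeros((384,512),bool);reg[80:225,138:256]=1
m=(cv2.inRange(cv2.cvtColor(a,cv2.COLOR_RGB2HSV),(22,140,100),(35,255,255))>0)&reg
v,u=np.nonzero(m);p=plane(I,np.c_[u,v],.003,True)
# fit yaw: edge points on left line, top line
for sel,nm in ((u<153)&(v>100)&(v<205),'left'),((v<102)&(u>158)&(u<240),'top'),((v>205)&(u>155),'bot'):
    q=p[sel];vx,vy,x0,y0=cv2.fitLine(q.astype(np.float32),cv2.DIST_HUBER,0,.01,.01).ravel();print(nm,len(q),np.arctan2(vy,vx),x0,y0)
q=p[(u<153)&(v>100)&(v<205)].mean(0)
t=p[(v<102)&(u>158)&(u<240)].mean(0);b=p[(v>205)&(u>155)].mean(0)
for yaw in (-.104,-.09):
    ex=np.array([np.cos(yaw),np.sin(yaw)]);ey=np.array([-ex[1],ex[0]])
    print(yaw,'len',(t-b)@ex,'centre',ex*((t+b)@ex/2)+ey*(q@ey-.0485))
```

```text
left 288 -0.08487908 0.44435918 0.10709793
top 79 1.4794861 0.50086415 0.028159017
bot 129 1.4700842 0.36771217 0.082115665
-0.104 len 0.13844293349115172 centre [0.43489555 0.05898675]
-0.09 len 0.1379330951864509 centre [0.43487604 0.05903463]
```

Request:
apply_moves:
  moves:
    - [0,[0.02,0.1,0],[0,0,-0.1]]
    - [0,[0.03,0.2,0],[0,0,-0.17]]
    - [0,[0.05,0.3,0],[0,0,0]]
    - [0,[0.07,0.4,0],[0,0,0]]
    - [0,[0.07,0.4,0],[0,0,0]]
    - [0,[0.05,0.3,0],[0,0,0]]
    - [0,[0.03,0.2,0.1],[0,0,0]]
    - [0,[0.02,0.1,0.2],[0,0,0]]
    - [0,[0,0.1,0.3],[0,0,0]]
    - [0,[0,0,0.3],[0,0,0]]

```text
t: 13.57
eef_pos: [0.4333, 0.058, 0.1329]
tool_rot: [3.141, 0.0, 3.046]
force: [0.1, 0.2, -3.4]
opening: 0.0135
gripper_force: 49.0
```

Request:
apply_moves:
  moves:
    - [0,[0,0,0.3],[0,0,0]]
    - [0,[0,0,0.3],[0,0,0]]
    - [0,[0,0,0.25],[0,0,0]]
    - [0,[0,0,0.2],[0,0,0]]
    - [0,[0,0,0.15],[0,0,0]]
    - [0,[0,0,0.1],[0,0,0]]
    - [0,[0,0,0],[0,0,0]]

```text
t: 14.15
eef_pos: [0.4328, 0.0572, 0.081]
tool_rot: [-3.141, -0.001, 3.045]
force: [0.7, -0.2, -3.4]
opening: 0.0133
gripper_force: 49.0
```

Run:
```python
from h import *
s=arm.observe();print(s['t'],s['eef_pos'],s['tool_rot'],s['qpos'],s['force'])
print(goto([.4345,.0575,.049],[np.pi,0,np.pi-.093]))
a=vision.camera('wrist');b=vision.camera('side')
cv2.imwrite('pics/n.png',np.hstack([a,cv2.resize(b[150:278,180:276],None,fx=3,fy=3)])[:,:,::-1])
```

```text
14.15 [0.43283902 0.05722904 0.08096908] [-3.14132451e+00 -1.29475635e-03  3.04523813e+00] [ 1.31431748e-01  1.34857617e-01 -6.43753936e-01  7.93506638e-01
  3.11627716e-05  2.27786076e-01] [ 0.71635789 -0.21992916 -3.37898868]
(array([-0.04,  0.01,  0.8 ]), array([-0.  , -0.01, -0.03]))
```

View pics/n.png

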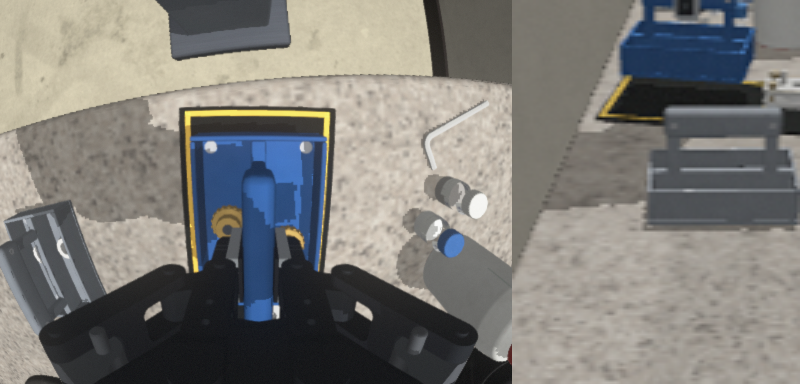

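The caddy hangs about 32 mm above the mat with both nuts in it and parallel to the outline. The outline's outer corners are near (183,111) and (334,112), and the caddy's rim corners near (192,138) and (326,138). I'll compare the two in the same picture.

Run:
```python
from h import *
s=arm.observe();I=vision.camera_info('wrist')
a=cv2.imread('pics/n.png')[:,:512,::-1].copy()
R=Ro.from_euler('xyz',s['tool_rot']).as_matrix();tx,ty=R[:2,0],R[:2,1]
def loc(uv,z): p=plane(I,uv,z,True)-s['eef_pos'][:2]; return np.c_[p@tx,p@ty]
h=cv2.cvtColor(a,cv2.COLOR_RGB2HSV)
y=cv2.inRange(h,(22,140,100),(35,255,255))>0;y[:, :170]=0;y[:,345:]=0;y[:100]=0;y[275:]=0
v,u=np.nonzero(y);q=loc(np.c_[u,v],.003)
L=q[(u<205)&(v>125)];Rr=q[(u>315)&(v>125)];Tt=q[(v<120)&(u>200)&(u<320)]
for n,p,k in (('left',L,1),('right',Rr,1),('top',Tt,0)):
    vx,vy,_,_=cv2.fitLine(p.astype(np.float32),cv2.DIST_HUBER,0,.01,.01).ravel()
    print(n,len(p),'mean',p.mean(0).round(4),'min/max',np.percentile(p[:,k],[2,98]).round(4),'slope',round(float(vy/vx) if k else float(vx/vy),3))
print('rim',loc([(192,137),(326,137)],s['eef_pos'][2]-.046+.028).round(4))
```

```text
left 81 mean [-0.0526 -0.0545] min/max [-0.0561 -0.0525] slope -0.025
right 78 mean [0.0496 0.0527] min/max [0.0505 0.0542] slope -0.04
top 707 mean [0.0676 0.0016] min/max [0.0654 0.0698] slope -0.008
rim [[ 0.0549 -0.0359]
 [ 0.0549  0.0381]]
```

They agree within about 2 mm. I'll make a tiny correction and lower slowly.

Request:
apply_moves:
  moves:
    - [0,[-0.02,-0.02,0.1],[0,0,0]]
    - [0,[0,0,0.15],[0,0,0]]
    - [0,[0,0,0.15],[0,0,0]]
    - [0,[0,0,0.12],[0,0,0]]
    - [0,[0,0,0.1],[0,0,0]]
    - [0,[0,0,0.06],[0,0,0]]
    - [0,[0,0,0.04],[0,0,0]]
    - [0,[0,0,0.03],[0,0,0]]
    - [0,[0,0,0.02],[0,0,0]]
    - [0,[0,0,0],[0,0,0]]

```text
t: 15.08
eef_pos: [0.4341, 0.0565, 0.0509]
tool_rot: [3.142, -0.0, 3.045]
force: [-0.2, -0.4, -2.9]
opening: 0.0133
gripper_force: 49.0
```

Request:
apply_moves:
  moves:
    - [0,[0,0,0.02],[0,0,0]]
    - [0,[0,0,0],[0,0,0]]

```text
t: 15.25
eef_pos: [0.4341, 0.0565, 0.0502]
tool_rot: [3.142, 0.0, 3.045]
force: [-0.3, 0.6, -3.2]
opening: 0.0133
gripper_force: 49.0
```

Request:
apply_moves:
  moves:
    - [0,[0,0,0.02],[0,0,0]]
    - [0,[0,0,0],[0,0,0]]

```text
t: 15.42
eef_pos: [0.434, 0.0565, 0.0493]
tool_rot: [3.142, -0.0, 3.045]
force: [0.0, -0.3, -3.6]
opening: 0.0131
gripper_force: 49.0
```

Request:
apply_moves:
  moves:
    - [0,[0,0,0.02],[0,0,0]]
    - [0,[0,0,0],[0,0,0]]

```text
t: 15.58
eef_pos: [0.4341, 0.0564, 0.0491]
tool_rot: [-3.141, 0.0, 3.045]
force: [-2.4, -1.0, 4.7]
opening: 0.0132
gripper_force: 50.0
```

The caddy is on the mat: the force went from −3 N to +5 N. Releasing now, then retreating straight up.

Request:
apply_moves:
  moves:
    - [0,[0,0,0],[0,0,0]]
    - [0.2,[0,0,0],[0,0,0]]
    - [0.3,[0,0,0],[0,0,0]]
    - [0.5,[0,0,0],[0,0,0]]
    - [0.7,[0,0,0],[0,0,0]]
    - [0.7,[0,0,0],[0,0,0]]
    - [0.7,[0,0,0],[0,0,0]]
    - [0.7,[0,0,0],[0,0,0]]

```text
t: 16.25
eef_pos: [0.434, 0.0565, 0.0485]
tool_rot: [3.142, -0.0, 3.045]
force: [-0.2, -0.7, 0.1]
opening: 0.0597
gripper_force: 0.0
```

Request:
apply_moves:
  moves:
    - [0.7,[0,0,-0.1],[0,0,0]]
    - [0.7,[0,0,-0.2],[0,0,0]]
    - [0.7,[0,0,-0.4],[0,0,0]]
    - [0.7,[0,0,-0.6],[0,0,0]]
    - [0.7,[0,0,-0.7],[0,0,0]]
    - [0.7,[0,0,-0.7],[0,0,0]]
    - [0.7,[0,0,-0.5],[0,0,0]]
    - [0.7,[0,0,-0.3],[0,0,0]]
    - [0.7,[0,0,-0.1],[0,0,0]]
    - [0.7,[0,0,0],[0,0,0]]

```text
t: 17.08
eef_pos: [0.4349, 0.0566, 0.194]
tool_rot: [3.141, 0.002, 3.045]
force: [0.4, 0.6, 0.0]
opening: 0.0596
gripper_force: 0.0
```

Run:
```python
from h import *
s=arm.observe();print(s['t'],s['eef_pos'],s['force'],s['opening'])
I=vision.camera_info('wrist');a=vision.camera('wrist')
print([d['position'] for d in models.mark_of('wrist','caddy')[:1]],[d['position'] for d in models.mark_of('wrist','mat')[:1]])
b=vision.camera('side')
cv2.imwrite('pics/o.png',np.hstack([a,cv2.resize(b[150:278,180:276],None,fx=3,fy=3)])[:,:,::-1])
```

```text
17.0833 [0.43490614 0.05659044 0.19396547] [0.38557559 0.56553208 0.00667762] 0.05963768437013391
[[0.436, 0.0561, 0.0081]] []
```

View pics/o.png

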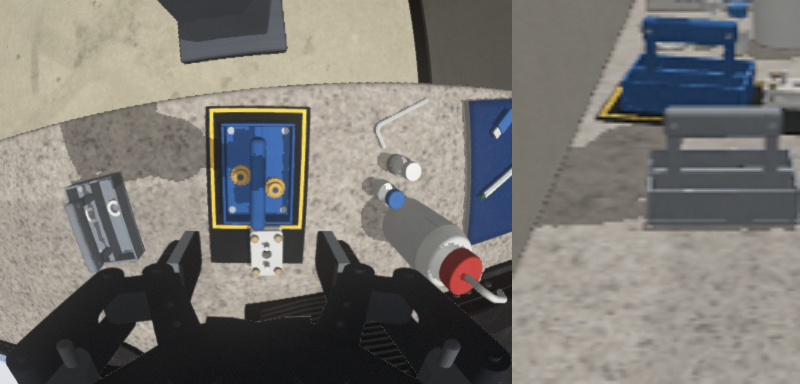

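The caddy stands on the mat inside the outline (outer corners about (211,107), (309,108), (304,229), (208,228)). Its rim runs from about (222,123) to (293,223), and both nuts are inside. I'll check the centring numerically.

Run:
```python
from h import *
I=vision.camera_info('wrist');a=cv2.imread('pics/o.png')[:,:512,::-1].copy()
reg=np.zeros((384,512),bool);reg[100:235,200:315]=1
y=hsvmask(a,(22,140,100),(35,255,255),reg);p=plane(I,y,.003,True);print('outline',rect(p))
b=hsvmask(a,(100,100,30),(125,255,255),reg);
k=plane(I,b,.031,True);print('caddy(with handle)',rect(k))
b2=b[(b[:,0]<247)|(b[:,0]>270)];print('caddy',rect(plane(I,b2,.031,True)), b2.min(0),b2.max(0))
```

```text
outline (array([0.4309, 0.0559]), array([0.1414, 0.1083]), np.float64(-0.104))
caddy(with handle) (array([0.4334, 0.0565]), array([0.1161, 0.0765]), np.float64(-0.099))
caddy (array([0.4304, 0.0568]), array([0.1101, 0.0765]), np.float64(-0.101)) [221 122] [294 224]
```

The caddy is centred within about 1 mm and square within 0.005 rad, so I'm handing in.

```bash
python3 -c "
from station import arm
print(arm.finish_job())"
```

```text
the job is handed in; nothing more can be done
None
```

The blue caddy stands on the mat in the middle of the yellow outline (about 1 mm off centre by my last measurement, turned half round), with both nuts still in it; it tilted about 4° for a moment mid-carry when a joint reached its limit, and the job was handed in at about 17 s.

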